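# Swap the soldering brick and the forming block on a jeweller's bench

### The job

Swap the soldering brick in the steel bench holder with the slotted wooden forming block on the low wooden rest. The forming block must end up in the holder right side up, flat on its floor, tucked under the lip and pushed right back against the stop; the brick must lie flat and right side up on the rest, in the middle of its width and between the two end kerbs. Leave the other things on the bench where they are.

Things in the scene. Friction and masses are not known exactly. Their poses are not given: they have to be found in the camera images.
- brick: terracotta soldering brick, 120 x 58 x 40 mm (x, y, z), top face with a grid of small dark holes; about 0.3 kg. Origin: centre of its underside; x along its length, z up. Starts in the holder, its far end under the lip. It may be turned end for end.
- former: wooden forming block, 120 x 58 x 40 mm (x, y, z), with three slots 12 mm deep cut across its top (along y) between ribs; the end ribs are 22 mm long; sides solid to 28 mm height. About 0.3 kg. Origin: centre of its underside; x along its length, z up. Starts on the rest. It may be turned end for end.
- holder: steel holder fixed to the bench, 148 x 90 mm. Origin: centre of its underside; +x along the bay to the stop, z up. Floor 8 mm above the bench; bay 128 mm long from a low front kerb to the stop. Two cheeks, x = +24 to +64 mm, as high as the lip, leave the bay 64 mm wide there; nearer, the sides are open. Lip and kerb stop a block going in or out level: its near end must be raised about 20 degrees.
- stop (a point): the middle of the foot of the upright stop at the far end of the bay, on the holder's floor: x = +64 mm, y = 0, z = 8 mm in the holder's frame
- lip (a point): the middle of the lower edge of the holder's lip: x = +48 mm, y = 0, z = 56 mm in the holder's frame. The lip, 6 mm thick, overhangs the bay from the stop back to here, 48 mm above the floor (blocks are 40 mm high)
- kerb (a point): the middle of the top inner edge of the holder's front kerb: x = -64 mm, y = 0, z = 18 mm in the holder's frame. The kerb is 10 mm high above the floor, 10 mm thick, 64 mm wide
- rest: low wooden rest fixed to the bench, a board 156 x 90 mm and 8 mm thick with a kerb 10 mm high along each end (inner faces at x = -66 and +66 mm), open at the sides. Origin: centre of its underside; x from kerb to kerb, z up.
- wax_jar: bystander: small glass jar with a steel cap, 56 mm across, 55 mm tall. Origin: centre of its underside.
- bur_pot: bystander: small white ceramic cup, 56 mm across, 50 mm tall. Origin: centre of its underside.
- hammer: bystander: hammer lying on the bench, 200 mm long. Origin: underside, near mid length; x along its handle.
- pliers: bystander: pliers with green handles lying on the bench, 150 mm long, 15 mm high. Origin: underside, near mid length; x towards its jaws.
- stone: bystander: grey sharpening stone 100 x 45 x 22 mm lying flat. Origin: centre of its underside.
- flux_bottle: bystander: white plastic bottle, 52 mm across, 90 mm tall. Origin: centre of its underside.
Mind the look-alikes: they are no part of the job. Leave any pink look-alike of the former alone. Leave any pink look-alike of the brick alone.

How it is judged:
By the outcome, as a careful person would: the job done as asked, in the order asked, and still so for the second after the job is handed in, with the robot touching nothing.
It also fails if it takes over 58 s, if anything falls off the work surface, if the arm or the gripper's body presses on something with over 40 N, if the wrist force passes 120 N, or if a joint passes its speed limit or range.

### The arm

A 6-joint arm with a two-finger parallel gripper is mounted at the origin on the work surface. World frame = base frame: x ahead of the robot, y to its left, z up, the work surface at z = 0. Lengths are in m, angles in degrees, forces in N, time in s.
With the tool pointing down it reaches from about 0.4 to 0.825 m from the base axis. Payload 7 kg.
Tool frame: the origin (TCP) lies midway between the tips of the shut fingers; the grasp point (between the pads) lies 19 mm behind it (r.grip_depth is the distance from the TCP to the grasp point, in m); z points along the fingers, y is the line along which they close (so a half turn about z gives the same grasp; the last joint's range is limited). The gripper opens to 88 mm and grips with 3 to 60 N. Pads are 19 mm wide; open, the fingers measure 130 mm over their backs; the gripper's body (78 mm by 193 mm) begins 47 mm behind the grasp point.
Start: joints at [-53.05, 20.546, 0.682, 0, -70.136, -16.507], TCP at [0.236, -0.632, 0.227] pointing down, gripper open.
Joint ranges: [-176.03, 176.03], [-82.01, 121.73], [-58.28, 71.71], [-173.87, 95.51], [-174.79, -0.11], [-173.66, 173.66]. Speed limits (degrees/s): [136.94, 136.94, 172.46, 180, 180, 180].

### API

Orientations are given as [roll, pitch, yaw] about the fixed x, y, z axes, in that order (R = Rz(yaw) Ry(pitch) Rx(roll)).
In Python, from plant import r, capture, close_job, search_frame, outline_of gives the robot as it stands.
- The arm moves only by the shell command python3 -m creep 'ROWS' [FORCE]. ROWS is JSON, a list of rows, each a list of 7 numbers: the finger opening in mm, from 0 to 87.6, then the shift along the world's x, y, z in units of 25 mm (1.0 is 25 mm), then the turn, a rotation vector about the world's x, y, z in degrees. In form: [[hand, x, y, z, ax, ay, az], ...]. A call has 1 to 8 rows; each row shifts and turns the commanded pose from where the row before left it; what a row does not reach is not made up. A row lasts 1/12 s, in which the tool goes at most 41.7 mm and 7.16 degrees, less where a joint would pass 70% of its speed; a pose out of reach is approached as far as the arm can. A call is refused whole if a number of a shift passes 1 or a number of a turn 7.16, either way. A call with a gripper value outside its range is refused whole. The fingers move at their own pace and stop on an object; FORCE is the grip in N (left out, the last holds). Time passes only in rows, so rows that do not move let the fingers close. It gives the time, the measured TCP pose, the force, the opening and the grip force at its end, in the units of the state.
- r.get_state(): the state, without advancing time (a new reading comes with each control period).
- capture(name): name is "scene" or "top" or "wrist"; returns a dict with "frame" (480x640x3 uint8, red, green, blue), "K" (3x3 intrinsics, pixels), "origin" and "rotation" of the camera in the world. Camera axes: x right, y down, z forward; pixel columns grow to the right and rows downward; lengths in m; the calibration is good to about 2 mm. A picture is of the moment at which its call begins. There is no depth.
- close_job(): hands the job in; it is judged then, once.
Trained networks look in a picture, given as the dict that the camera call returned (one of the last four; its "shot" number tells which), for a name from the list of things; names that differ only in an ending like _2 or _b are one class to them, and where a whole thing is asked for, a point or a joint stands for the part that bears it (a point fixed in the world has none). Each returns a list of dicts, best first, with "conf" (0 to 1); they miss things now and then, are a little off and sometimes report something else, mostly with a low value. They report only what shows in the picture. A call takes as long as a camera call. They do not tell look-alikes from the thing itself.
- search_frame(picture, target): "bbox" ([left, top, right, bottom] in pixels, round what is visible of it).
- outline_of(picture, target): "region" (480x640 bool, what is visible of it) and "bbox" ([left, top, right, bottom] in pixels, round what is visible of it).
The state is a dict: "time_s": time; "joints": joint angles; "qd": joint speeds; "joint_torque": joint torques, N m; "tcp_pos": TCP position; "eef_rot": TCP orientation; "contact_force": force on the tool from outside, world axes, zero at the start; "moment": the same for the moment, N m; "gripper_width": finger opening in m; "gripper_force": force on a finger pad.
Only numpy, scipy, OpenCV 4.12 (cv2) and the standard library are available. Lean on these libraries where they do the work, as an engineer would, in place of code of your own. Each camera call takes 0.05 s, during which the arm holds its last target. There are 200 camera calls.

## Working session

There is one attempt and no reset: what is moved stays moved. The work goes in short steps, Python scripts to look and compute and a shell command to move; the robot and the scene stay as the last step left them, time stands still between calls to the robot, and variables do not carry over. Pictures are saved under pics/ and viewed, at most 10 in all, crops included, and the job is handed in when it is done.

```bash
ls; mkdir -p pics; python3 - <<'E'
from plant import *
import cv2,numpy as np
for n in("scene","top"):
    p=capture(n); cv2.imwrite(f"pics/{n}0.png",p["frame"][:,:,::-1]); print(n,p["K"].tolist(),p["origin"],p["rotation"].tolist() if hasattr(p["rotation"],'tolist') else p["rotation"])
    for t in("brick","former","holder","rest","stop","lip","kerb"):
        try: print(t,[(d["bbox"],round(d["conf"],2)) for d in search_frame(p,t)])
        except Exception as e: print(t,e)
print(r.get_state())
E
```

```text
pics
scene [[547.7139289878769, 0.0, 311.1430012053397], [0.0, 547.7139289878769, 239.2149236655968], [0.0, 0.0, 1.0]] [1.37602383 0.17999628 0.87071444] [-132.42658838879356, -0.8332379700602849, 103.43658551830484]
brick [([220.7, 161.6, 263.8, 203.5], 0.61)]
former [([376.8, 208.0, 434.4, 236.3], 0.91), ([387.7, 255.1, 433.6, 314.0], 0.78), ([445.2, 210.1, 500.7, 233.5], 0.67)]
holder [([182.1, 236.1, 255.0, 280.6], 0.89)]
rest [([382.0, 256.4, 440.0, 319.8], 0.79)]
stop [([182.0, 229.3, 253.4, 280.0], 0.68)]
lip [([179.7, 229.2, 254.2, 277.9], 0.65), ([482.9, 259.3, 547.4, 336.3], 0.18)]
kerb [([183.9, 230.3, 253.9, 283.0], 0.94)]
top [[465.7132012419662, 0.0, 313.2969126023253], [0.0, 465.7132012419662, 235.28678418796991], [0.0, 0.0, 1.0]] [ 0.35900037 -0.00347136  1.10387681] [-170.87491866967292, -0.17655589493700108, -90.25195524463581]
brick [([385.2, 206.4, 423.5, 260.7], 0.64), ([398.6, 302.8, 434.5, 362.6], 0.63)]
former [([132.3, 313.6, 197.2, 350.2], 0.72), ([205.0, 291.6, 261.3, 327.7], 0.57)]
holder [([378.7, 192.9, 430.9, 265.8], 0.66)]
rest [([195.9, 194.7, 245.4, 261.3], 0.97)]
stop [([382.0, 194.4, 428.8, 264.9], 0.8)]
lip [([379.5, 198.3, 433.0, 267.3], 0.62)]
kerb [([378.8, 191.1, 432.1, 267.8], 0.79)]
{'time_s': 0.8, 'joints': array([-5.30502058e+01,  2.05428667e+01,  6.79888720e-01, -2.90096206e-03,
       -7.01360490e+01, -1.65065786e+01]), 'qd': array([ 0.03152064, -0.02995927, -0.00375266,  0.036968  , -0.04119172,
       -0.07445853]), 'joint_torque': array([-4.92425570e-04, -5.82278430e+01,  2.93293995e+01,  7.00225800e+00,
        1.26875410e-02, -2.89882610e-05]), 'tcp_pos': array([ 0.23573386, -0.63244418,  0.22657582]), 'eef_rot': array([-1.79999842e+02,  2.89237875e-03, -1.59557770e+02]), 'contact_force': array([ 0.72226044, -0.30080404, -0.11410514]), 'moment': array([0.04786803, 0.0296381 , 0.04199903]), 'gripper_force': 0.0, 'gripper_width': 0.08746588770086179}
```

View pictures.

```bash
cd pics; python3 -c "
import cv2
a=cv2.imread('top0.png');cv2.imwrite('t1.png',cv2.resize(a[170:380,110:470],None,fx=2.2,fy=2.2,interpolation=3))
a=cv2.imread('scene0.png');cv2.imwrite('s1.png',cv2.resize(a[130:350,160:560],None,fx=2,fy=2,interpolation=3))"
```

```text
(no output)
```

View pics/t1.png

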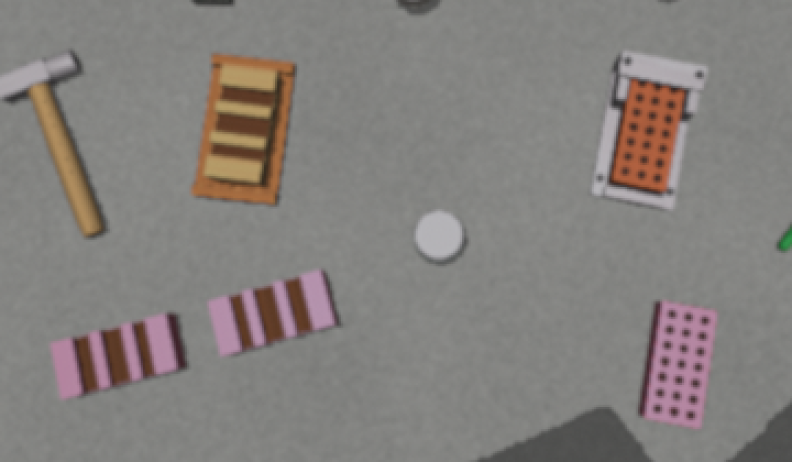

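View pics/s1.png

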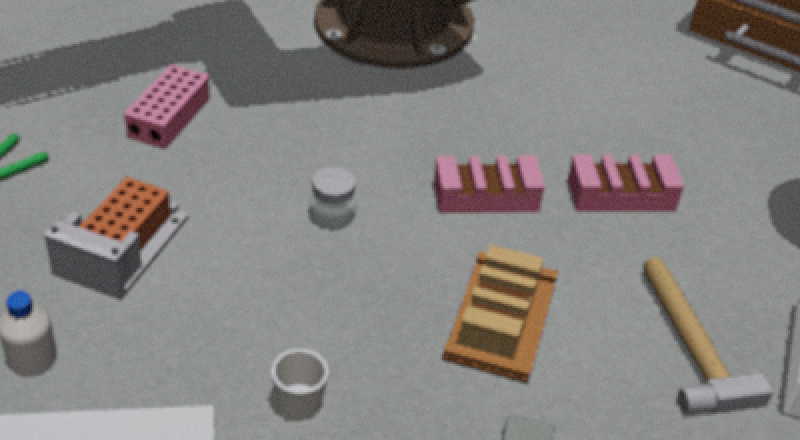

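```bash
cat > h.py <<'E'
from plant import *
import cv2,numpy as np
from scipy.spatial.transform import Rotation as R
from scipy.optimize import minimize
def proj(p,X):
    M=R.from_euler('xyz',p["rotation"],degrees=True).as_matrix() if np.ndim(p["rotation"])==1 else np.array(p["rotation"])
    c=(np.asarray(X)-p["origin"])@M; u=c@np.array(p["K"]).T
    return u[:,:2]/u[:,2:]
def ray(p,uv,z):
    M=R.from_euler('xyz',p["rotation"],degrees=True).as_matrix() if np.ndim(p["rotation"])==1 else np.array(p["rotation"])
    d=M@np.linalg.inv(p["K"])@np.array([*uv,1.]); o=np.array(p["origin"]); return o+d*(z-o[2])/d[2]
def box(a,b,c): return np.array([[x,y,z] for x in a for y in b for z in c])/1000.
BLOCK=lambda z0:[box((-60,60),(-29,29),(z0,z0+40))]
REST=[box((-78,78),(-45,45),(0,8)),box((-78,-66),(-45,45),(0,18)),box((66,78),(-45,45),(0,18))]
HOLD=[box((-74,74),(-45,45),(0,8)),box((-74,-64),(-32,32),(0,18)),box((24,74),(-45,45),(0,62))]
def world(B,q):
    x,y,a=q; c,s=np.cos(np.radians(a)),np.sin(np.radians(a))
    return B@np.array([[c,-s,0],[s,c,0],[0,0,1]]).T+[x,y,0]
def render(p,parts,q,S=4):
    m=np.zeros((480*S,640*S),np.uint8)
    for B in parts:
        h=cv2.convexHull(((proj(p,world(B,q))+.5)*S).astype(np.float32)); cv2.fillConvexPoly(m,h.astype(np.int32),255)
    return cv2.resize(m,(640,480),interpolation=cv2.INTER_AREA)/255.
def fit(views,parts,q0):
    def cost(v):
        q=[v[0]/100,v[1]/100,v[2]*3]; return sum(np.abs(render(p,parts,q)-m).sum() for p,m in views)/sum(m.sum() for p,m in views)
    v0=[q0[0]*100,q0[1]*100,q0[2]/3]
    b=minimize(cost,v0,method='Nelder-Mead',options=dict(initial_simplex=[v0]+[np.add(v0,np.eye(3)[i]*1.5) for i in range(3)],xatol=.01,fatol=1e-4))
    v=b.x; return np.round([v[0]/100,v[1]/100,v[2]*3],4),round(b.fun,3)
E
python3 - <<'E'
from h import *
P={n:capture(n) for n in("scene","top")}
s={}
for n,p in P.items():
    hsv=cv2.cvtColor(p["frame"],cv2.COLOR_RGB2HSV)
    for t in("holder","rest","former","brick"):
        o=[d for d in outline_of(p,t)]
        for d in o: print(n,t,np.round(d["bbox"]),round(d["conf"],2),d["region"].sum(),np.median(hsv[d["region"]],0))
t=P["top"]
for nm,uv in dict(rest=(220,228),hold=(405,230),jar=(309,277),pk=(420,334),pf1=(233,310),pf2=(165,332),kj=(390,410)).items(): print(nm,ray(t,uv,.03).round(3))
E
```

```text
scene holder [184. 238. 254. 279.] 0.7 1633 [128.   8.  94.]
scene rest [380. 254. 440. 318.] 0.98 1050 [ 14. 148. 160.]
scene rest [183. 231. 253. 278.] 0.29 1676 [128.   8.  97.]
scene former [445. 208. 502. 232.] 0.81 1410 [168. 108. 108.]
scene former [391. 255. 436. 310.] 0.6 1500 [ 18.  112.5 128.5]
scene former [375. 207. 435. 237.] 0.55 1414 [168. 103. 110.]
scene brick [221. 162. 264. 202.] 0.65 1162 [168.  86. 135.]
scene brick [298. 303. 324. 336.] 0.54 824 [ 23.  13. 117.]
top holder [379. 193. 432. 266.] 0.7 1435 [150.   7. 164.]
top rest [195. 196. 248. 263.] 0.93 1051 [ 13. 152. 155.]
top former [135. 313. 195. 353.] 0.86 1572 [162.  66. 141.]
top former [201. 200. 237. 252.] 0.82 1387 [ 18. 114. 133.]
top former [206. 293. 263. 330.] 0.67 1395 [158.  54. 148.]
top brick [399. 303. 437. 363.] 0.85 1509 [163.  65. 168.]
top brick [384. 207. 423. 257.] 0.74 1312 [  9. 161. 158.]
rest [0.55  0.211 0.03 ]
hold [ 0.543 -0.222  0.03 ]
jar [0.434 0.003 0.03 ]
pk [ 0.305 -0.248  0.03 ]
pf1 [0.36  0.176 0.03 ]
pf2 [0.312 0.328 0.03 ]
kj [ 0.141 -0.175  0.03 ]
```

```bash
python3 - <<'E'
from h import *
P=[capture("scene"),capture("top")]
def wood(p,q,rad=.13):
    hsv=cv2.cvtColor(p["frame"],cv2.COLOR_RGB2HSV); m=(hsv[...,1]>75)&(hsv[...,0]<30)
    c=proj(p,[[q[0],q[1],.03]])[0]; yy,xx=np.mgrid[:480,:640]; return (m&(np.hypot(xx-c[0],yy-c[1])<58)).astype(float)
RF=REST+BLOCK(8)
w=[(p,wood(p,(.55,.211))) for p in P]
print("rest",[fit(v,RF,(.55,.211,-5)) for v in (w,w[:1],w[1:])])
f=[]
for p in P:
    c=proj(p,[[.55,.211,.03]])[0]
    o=[d for d in outline_of(p,"former") if np.hypot(*(np.add(d["bbox"][:2],d["bbox"][2:])/2-c))<20]
    if o: f.append((p,o[0]["region"].astype(float)))
print("former",[fit([x],BLOCK(8),(.55,.211,-5)) for x in f], fit(f,BLOCK(8),(.55,.211,-5)))
g=[]
for p in P:
    o=outline_of(p,"holder")[0]["region"]; g.append((p,np.maximum(o,wood(p,(.543,-.222))).astype(float)))
HB=HOLD+[box((-56,64),(-29,29),(8,48))]
print("hold",[fit(v,HB,(.543,-.222,-5)) for v in (g,g[:1],g[1:])])
E
```

```text
rest [(array([ 0.5519,  0.2138, -6.7129]), np.float64(0.066)), (array([ 0.5474,  0.2141, -6.5688]), np.float64(0.076)), (array([ 0.5531,  0.2135, -6.6474]), np.float64(0.034))]
former [(array([ 0.548 ,  0.2119, -7.6043]), np.float64(0.057)), (array([ 0.5527,  0.2092, -7.9123]), np.float64(0.034))] (array([ 0.5516,  0.2104, -7.8252]), np.float64(0.072))
hold [(array([  0.5435,  -0.2187, -11.1475]), np.float64(0.083)), (array([  0.5417,  -0.2175, -11.5942]), np.float64(0.076)), (array([  0.5443,  -0.2196, -11.5855]), np.float64(0.07))]
```

```bash
python3 -m creep '[[87,0.5,0.7,0,0,0,-1.5],[87,0.7,1,0,0,0,-2],[87,0.7,1,0,0,0,-2],[87,0.7,1,0,0,0,-2],[87,0.7,1,0,0,0,-2],[87,0.7,1,0,0,0,-2],[87,0.7,1,0,0,0,-2],[87,0.7,1,0,0,0,-2]]'
python3 -m creep '[[87,0.7,1,0,0,0,-2],[87,0.7,1,0,0,0,-2],[87,0.7,1,0,0,0,-2],[87,0.7,1,0,0,0,-2],[87,0.7,1,0,0,0,-2],[87,0.7,1,0,0,0,-2],[87,0.7,1,0,0,0,-2],[87,0.7,1,0,0,0,-2]]'
python3 -m creep '[[87,0.36,0.8,0,0,0,0],[87,0,0,0,0,0,0],[87,0,0,0,0,0,0]]'
python3 - <<'E'
from h import *
p=capture("wrist"); cv2.imwrite("pics/w1.png",p["frame"][:,:,::-1]); print(p["origin"],p["rotation"],p["K"])
# overlay
v=p["frame"][:,:,::-1].copy()
q=(.5435,-.2187,-11.4)
for B in HOLD+[box((-56,64),(-29,29),(8,48))]:
    cv2.polylines(v,[cv2.convexHull(proj(p,world(B,q)).astype(np.float32)).astype(np.int32)],True,(0,255,0),1)
cv2.imwrite("pics/w1o.png",v)
E
```

```text
time_s: 2.27
tcp_pos: [0.3714, -0.4387, 0.2268]
eef_rot: [-180.0, 0.0, -175.2]
contact_force: [1.1, 0.0, 0.3]
gripper_width: 0.0871
gripper_force: 0.0
time_s: 2.93
tcp_pos: [0.5114, -0.2386, 0.2269]
eef_rot: [180.0, 0.0, 168.9]
contact_force: [0.9, -0.2, 0.0]
gripper_width: 0.0872
gripper_force: 0.0
time_s: 3.18
tcp_pos: [0.5202, -0.2189, 0.2266]
eef_rot: [-180.0, -0.0, 169.1]
contact_force: [-0.4, -0.5, 0.1]
gripper_width: 0.0871
gripper_force: 0.0
[ 0.44291519 -0.20405445  0.38379364] [ 1.63330962e+02 -2.00668266e-02  7.91956264e+01] [[383.15680442   0.         318.07243708]
 [  0.         383.15680442 251.66665917]
 [  0.           0.           1.        ]]
```

View pics/w1o.png

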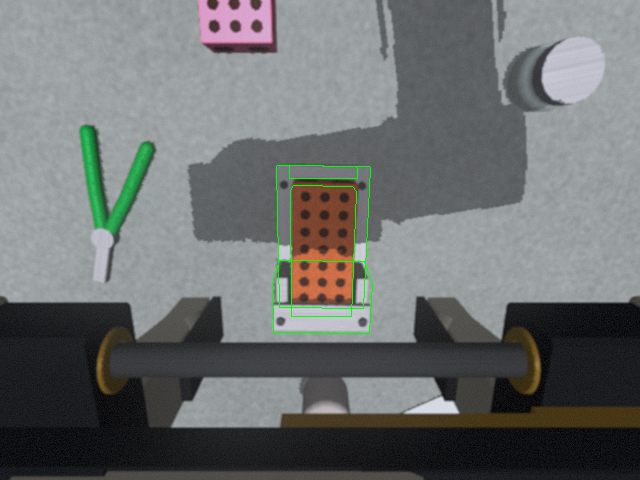

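```bash
python3 - <<'E'
from h import *
p=capture("wrist")
hsv=cv2.cvtColor(p["frame"],cv2.COLOR_RGB2HSV); m=((hsv[...,1]>110)&((hsv[...,0]<16)|(hsv[...,0]>174))); m[:,:270]=0;m[:,380:]=0;m[330:]=0;m[:160]=0
m=cv2.morphologyEx(m.astype(np.uint8),cv2.MORPH_CLOSE,np.ones((11,11)))
ys,xs=np.nonzero(m); print(xs.min(),xs.max(),ys.min(),ys.max())
c,s=np.cos(np.radians(-11.4)),np.sin(np.radians(-11.4))
for row in (192,200,220,240,280,295):
    x=np.nonzero(m[row])[0]
    for u in (x.min()-.5,x.max()+.5):
        d=ray(p,(u,row),.048)[:2]-[.5435,-.2187]; print(row,u,(np.array([c*d[0]+s*d[1],-s*d[0]+c*d[1]])*1000).round(1))
for col in (305,320,335):
    y=np.nonzero(m[:,col])[0]; 
    for v,z in ((y.min(),.048),(y.max(),.048)):
        d=ray(p,(col,v),z)[:2]-[.5435,-.2187]; print(col,v,(np.array([c*d[0]+s*d[1],-s*d[0]+c*d[1]])*1000).round(1))
E
```

```text
292 358 180 303
192 293.5 [-55.5 -27.2]
192 357.5 [-56.   28.8]
200 293.5 [-48.5 -27.2]
200 357.5 [-49.  29.]
220 293.5 [-30.6 -27.4]
220 355.5 [-31.1  27.9]
240 293.5 [-12.1 -27.6]
240 354.5 [-12.6  27.7]
280 291.5 [ 26.7 -29.8]
280 353.5 [26.1 28.2]
295 291.5 [ 41.8 -30. ]
295 353.5 [41.3 28.8]
305 182 [-64.2 -17.1]
305 302 [ 48.9 -17.2]
320 181 [-65.2  -4.1]
320 302 [48.8 -2.9]
335 182 [-64.5   8.9]
335 302 [48.6 11.4]
```

```bash
python3 -m creep '[[87,0.1,0.07,-0.7,0,0,-0.5],[87,0.13,0.07,-1,0,0,-0.5],[87,0,0,-1,0,0,0],[87,0,0,-1,0,0,0],[87,0,0,-1,0,0,0],[87,0,0,-1,0,0,0],[87,0,0,-1,0,0,0],[87,0,0,-0.8,0,0,0]]'
python3 -m creep '[[87,0,0,-0.6,0,0,0],[87,0,0,-0.4,0,0,0],[87,0,0,0,0,0,0],[50,0,0,0,0,0,0],[50,0,0,0,0,0,0],[50,0,0,0,0,0,0],[50,0,0,0,0,0,0],[50,0,0,0,0,0,0]]' 50
```

```text
time_s: 3.95
tcp_pos: [0.5244, -0.2175, 0.0375]
eef_rot: [-180.0, -0.1, 167.8]
contact_force: [-0.0, 0.1, -0.4]
gripper_width: 0.0873
gripper_force: 0.0
time_s: 4.62
tcp_pos: [0.526, -0.2164, 0.0149]
eef_rot: [180.0, 0.1, 167.9]
contact_force: [-0.2, 2.8, 1.7]
gripper_width: 0.0593
gripper_force: 1.0
```

```bash
python3 -m creep '[[50,0,0,0,0,0,0],[50,0,0,0.17,0.62,2.94,0],[50,0.02,0,0.17,0.62,2.94,0],[50,0.035,-0.007,0.17,0.62,2.94,0],[50,0.04,-0.008,0.17,0.62,2.94,0]]'
python3 -m creep '[[50,0.04,-0.008,0.17,0.62,2.94,0],[50,0.045,-0.01,0.17,0.62,2.94,0],[50,0.045,-0.01,0.17,0.62,2.94,0],[50,0.045,-0.01,0.17,0.62,2.94,0],[50,0,0,0,0,0,0]]'
```

```text
time_s: 5.03
tcp_pos: [0.526, -0.2163, 0.0313]
eef_rot: [-180.0, -12.4, 167.9]
contact_force: [-7.8, 2.5, 0.5]
gripper_width: 0.0577
gripper_force: 50.0
time_s: 5.45
tcp_pos: [0.5249, -0.2161, 0.0472]
eef_rot: [-180.0, -25.2, 167.9]
contact_force: [-17.9, 4.6, 2.7]
gripper_width: 0.0579
gripper_force: 50.0
```

```bash
python3 -m creep '[[50,-0.3,0.06,0.03,0,0,0],[50,-0.4,0.08,0.05,0,0,0],[50,-0.5,0.1,0.05,0,0,0],[50,-0.4,0.08,0.3,0,0,0],[50,0,0,0.8,0,0,0],[50,0,0,1,0,0,0],[50,0,0,1,0,0,0],[50,0,0,0.8,0,0,0]]'
python3 - <<'E'
from h import *
p=capture("scene"); cv2.imwrite("pics/s2.png",cv2.resize(p["frame"][130:350,160:460,::-1],None,fx=2,fy=2))
P=capture("top")
for t in("wax_jar","bur_pot","flux_bottle","stone","pliers"):
    print(t,[(ray(P,((d["bbox"][0]+d["bbox"][2])/2,(d["bbox"][1]+d["bbox"][3])/2),.03).round(3),round(d["conf"],2)) for d in search_frame(P,t)])
E
```

```text
time_s: 6.12
tcp_pos: [0.4924, -0.2098, 0.1516]
eef_rot: [-179.9, -23.9, 167.9]
contact_force: [1.2, -0.9, -3.5]
gripper_width: 0.0577
gripper_force: 50.0
wax_jar []
bur_pot [(array([0.717, 0.032, 0.03 ]), 0.62)]
flux_bottle [(array([ 0.726, -0.251,  0.03 ]), 0.65), (array([0.717, 0.033, 0.03 ]), 0.47)]
stone [(array([0.738, 0.243, 0.03 ]), 0.88)]
pliers [(array([ 0.46 , -0.401,  0.03 ]), 0.84), (array([0.736, 0.244, 0.03 ]), 0.67)]
```

View pics/s2.png

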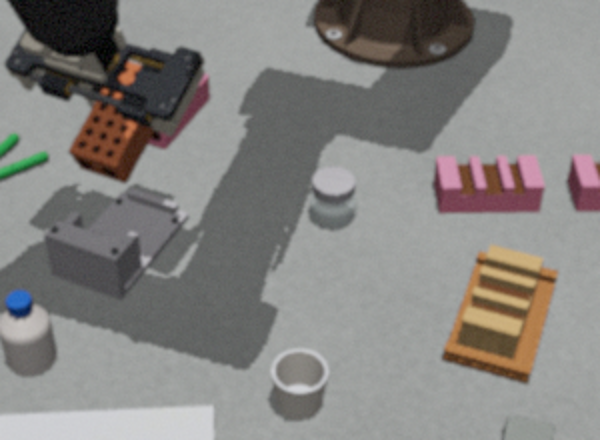

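```bash
python3 -m creep '[[50,0.16,0.5,0,0,0,0],[50,0.25,0.94,0,-0.62,-2.94,0],[50,0.25,0.94,0,-0.62,-2.94,0],[50,0.25,0.94,0,-0.62,-2.94,0],[50,0.25,0.94,0,-0.62,-2.94,0],[50,0.25,0.94,0,-0.62,-2.94,0],[50,0.25,0.94,0,-0.62,-2.94,0],[50,0.25,0.94,0,-0.62,-2.94,0]]'
python3 -m creep '[[50,0.2,0.94,-0.3,-0.62,-2.94,0],[50,0.2,0.94,-0.6,0,0,0],[50,0,0.41,-0.8,0,0,0],[50,0,0,-0.8,0,0,0],[50,0,0,-0.5,0,0,0],[50,0,0,0,0,0,0]]'
```

```text
time_s: 7.13
tcp_pos: [0.5397, -0.0312, 0.1481]
eef_rot: [180.0, -3.0, 167.9]
contact_force: [-0.1, -0.8, -3.5]
gripper_width: 0.0579
gripper_force: 50.0
time_s: 7.63
tcp_pos: [0.5471, 0.0245, 0.0701]
eef_rot: [-179.8, -0.4, 168.0]
contact_force: [-0.8, -0.2, -4.0]
gripper_width: 0.0576
gripper_force: 50.0
```

```bash
python3 -m creep '[[50,0,0,-0.5,0,0,0],[50,0,0,-0.6,0,0,0],[50,0,0,-0.5,0,0,0],[50,0,0,-0.4,0,0,0],[50,0,0,-0.2,0,0,0],[50,0,0,-0.1,0,0,0],[50,0,0,0,0,0,0]]'; python3 -m creep '[[50,0,0,-0.08,0,0,0],[50,0,0,-0.08,0,0,0],[50,0,0,0,0,0,0]]'
```

```text
time_s: 8.22
tcp_pos: [0.5499, 0.0244, 0.0162]
eef_rot: [-180.0, -0.0, 167.9]
contact_force: [0.6, -0.4, -2.9]
gripper_width: 0.0576
gripper_force: 50.0
time_s: 8.47
tcp_pos: [0.5501, 0.0245, 0.0125]
eef_rot: [180.0, 0.0, 167.9]
contact_force: [-0.6, -0.2, -3.1]
gripper_width: 0.0576
gripper_force: 50.0
```

```bash
python3 -m creep '[[50,0,0,-0.08,0,0,0],[50,0,0,-0.08,0,0,0],[50,0,0,0,0,0,0]]'; python3 -m creep '[[50,0,0,-0.06,0,0,0],[50,0,0,0,0,0,0]]'
```

```text
time_s: 8.72
tcp_pos: [0.5498, 0.0244, 0.008]
eef_rot: [-180.0, -0.0, 167.9]
contact_force: [0.1, -0.1, -3.7]
gripper_width: 0.0578
gripper_force: 50.0
time_s: 8.88
tcp_pos: [0.5502, 0.0245, 0.007]
eef_rot: [180.0, 0.0, 168.0]
contact_force: [0.4, -0.3, -1.9]
gripper_width: 0.0577
gripper_force: 50.0
```

```bash
python3 -m creep '[[87,0,0,0,0,0,0],[87,0,0,0,0,0,0],[87,0,0,0,0,0,0],[87,0,0,0.5,0,0,0],[87,0,0,1,0,0,0],[87,0,0,1,0,0,0],[87,0,0.3,1,0,0,0.6],[87,-0.1,0.9,1,0,0,0.6]]'
python3 -m creep '[[87,-0.1,1,1,0,0,0.6],[87,-0.1,1,1,0,0,0.6],[87,-0.1,1,1,0,0,0.6],[87,-0.1,1,0.8,0,0,0.6],[87,-0.1,1,0.5,0,0,0.6],[87,-0.1,0.8,0,0,0,0],[87,-0.1,0.5,0,0,0,0],[87,0,0,0,0,0,0]]'
python3 - <<'E'
from h import *
p=capture("wrist"); v=p["frame"][:,:,::-1].copy()
for B,q in [(b,(.5525,.2136,-6.7)) for b in REST]+[(BLOCK(8)[0],(.552,.2105,-7.8))]:
    cv2.polylines(v,[cv2.convexHull(proj(p,world(B,q)).astype(np.float32)).astype(np.int32)],True,(0,255,0),1)
cv2.imwrite("pics/w2.png",v)
hsv=cv2.cvtColor(p["frame"],cv2.COLOR_RGB2HSV); m=((hsv[...,1]>75)&(hsv[...,0]<30)); 
yy,xx=np.mgrid[:480,:640]; c=proj(p,[[.552,.212,.03]])[0]; m&=(np.hypot(xx-c[0],yy-c[1])<120)&(yy<345)
print(fit([(p,m.astype(float))],REST+BLOCK(8),(.5525,.2136,-6.7)))
o=[d for d in outline_of(p,"former")]
for d in o: print(d["conf"],d["bbox"],fit([(p,d["region"].astype(float))],BLOCK(8),(.552,.2105,-7.8)) if abs(d["bbox"][0]-c[0])<90 else 0)
E
```

```text
time_s: 9.55
tcp_pos: [0.5474, 0.0532, 0.1206]
eef_rot: [-180.0, -0.0, 169.1]
contact_force: [1.0, 0.7, -0.1]
gripper_width: 0.0871
gripper_force: 0.0
time_s: 10.22
tcp_pos: [0.5295, 0.2138, 0.2266]
eef_rot: [180.0, -0.0, 172.2]
contact_force: [-0.5, -0.0, -0.2]
gripper_width: 0.0868
gripper_force: 0.0
(array([ 0.5505,  0.2137, -6.481 ]), np.float64(0.023))
0.71 [284.8, 176.1, 351.6, 312.2] (array([ 0.5502,  0.2106, -7.8131]), np.float64(0.022))
0.6 [366.6, 0.0, 396.8, 11.4] (array([ 9.337e-01, -9.500e-03, -5.380e+01]), np.float64(1.0))
0.56 [155.6, 0.0, 322.7, 91.0] 0
```

View pics/w2.png

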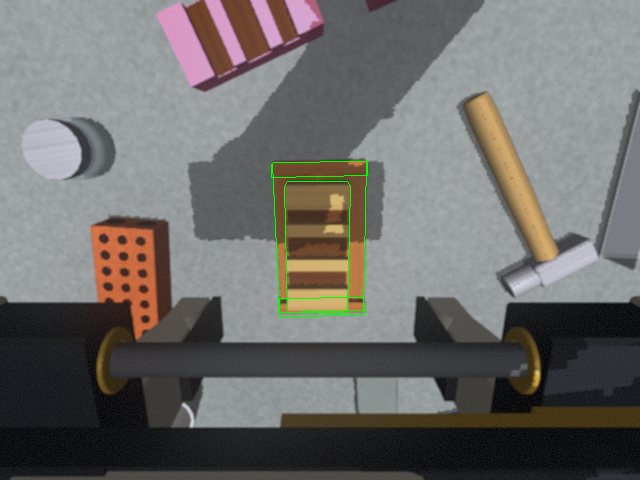

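```bash
python3 -m creep '[[87,0.05,-0.02,-0.7,0,0,0],[87,0,0,-1,0,0,0],[87,0,0,-1,0,0,0],[87,0,0,-1,0,0,0],[87,0,0,-1,0,0,0],[87,0,0,-1,0,0,0],[87,0,0,-1,0,0,0],[87,0,0,-0.8,0,0,0]]'
python3 -m creep '[[87,0,0,-0.6,0,0,0],[87,0,0,-0.4,0,0,0],[87,0,0,-0.12,0,0,0],[50,0,0,0,0,0,0],[50,0,0,0,0,0,0],[50,0,0,0,0,0,0],[50,0,0,0,0,0,0],[50,0,0,0,0,0,0]]' 50
```

```text
time_s: 10.98
tcp_pos: [0.5305, 0.2095, 0.0371]
eef_rot: [-179.9, -0.1, 172.1]
contact_force: [-0.3, 0.7, -0.8]
gripper_width: 0.0868
gripper_force: 0.0
time_s: 11.65
tcp_pos: [0.5317, 0.2118, 0.0122]
eef_rot: [179.9, 0.1, 172.1]
contact_force: [1.0, 1.8, -0.9]
gripper_width: 0.0594
gripper_force: 0.3
```

```bash
python3 -m creep '[[50,0,0,0,0,0,0],[50,0,0,0.3,0,0,0],[50,0,0,0.7,0,0,0],[50,0,0,1,0,0,0],[50,0,0,1,0,0,0],[50,0,0,1,0,0,0],[50,0,0,0.8,0,0,0],[50,0,0,0,0,0,0]]'
```

```text
time_s: 12.32
tcp_pos: [0.5331, 0.2127, 0.1363]
eef_rot: [179.7, 0.3, 172.2]
contact_force: [0.7, 1.1, -1.7]
gripper_width: 0.0578
gripper_force: 50.0
```

```bash
python3 -m creep '[[50,-0.1,-0.4,0.4,0,0,0],[50,-0.18,-0.8,0.5,0,0,-0.4],[50,-0.18,-1,0.5,0,0,-0.4],[50,-0.18,-1,0.4,0,0,-0.4],[50,-0.18,-1,0.4,0,0,-0.4],[50,-0.18,-1,0.4,0,0,-0.4],[50,-0.18,-1,0,0,0,-0.4],[50,-0.18,-1,0,0,0,-0.4]]'
python3 -m creep '[[50,-0.18,-1,0,0,0,-0.4],[50,-0.18,-1,0,0,0,-0.4],[50,-0.18,-1,0,0,0,-0.4],[50,-0.18,-1,0,0,0,0],[50,-0.18,-1,0,0,0,0],[50,-0.18,-1,0,0,0,0],[50,-0.18,-1,0,0,0,0],[50,-0.18,-1,0,0,0,0]]'
python3 -m creep '[[50,-0.18,-0.8,0,0,0,0],[50,0,-0.5,0,0,0,0],[50,0,0,0,0,0,0]]'
python3 - <<'E'
from h import *
p=capture("wrist"); v=p["frame"][:,:,::-1].copy()
for B in HOLD:
    cv2.polylines(v,[cv2.convexHull(proj(p,world(B,(.5435,-.2187,-11.4))).astype(np.float32)).astype(np.int32)],True,(0,255,0),1)
cv2.imwrite("pics/w3.png",cv2.resize(v[150:450,200:500],None,fx=2,fy=2))
cv2.imwrite("pics/w3raw.png",p["frame"][:,:,::-1]);np.save("w3.npy",np.array([p],dtype=object))
for d in outline_of(p,"holder"): print(d["conf"],d["bbox"],fit([(p,d["region"].astype(float))],HOLD,(.5435,-.2187,-11.4)))
E
```

```text
time_s: 12.98
tcp_pos: [0.4961, 0.0299, 0.1965]
eef_rot: [180.0, -0.0, 169.3]
contact_force: [0.4, 0.3, -2.2]
gripper_width: 0.0575
gripper_force: 50.0
time_s: 13.65
tcp_pos: [0.4595, -0.1698, 0.1958]
eef_rot: [180.0, -0.1, 168.1]
contact_force: [0.8, 1.0, -2.7]
gripper_width: 0.0575
gripper_force: 50.0
time_s: 13.9
tcp_pos: [0.4551, -0.203, 0.1956]
eef_rot: [-180.0, -0.1, 168.0]
contact_force: [0.3, 0.2, -2.0]
gripper_width: 0.058
gripper_force: 50.0
```

View pics/w3.png

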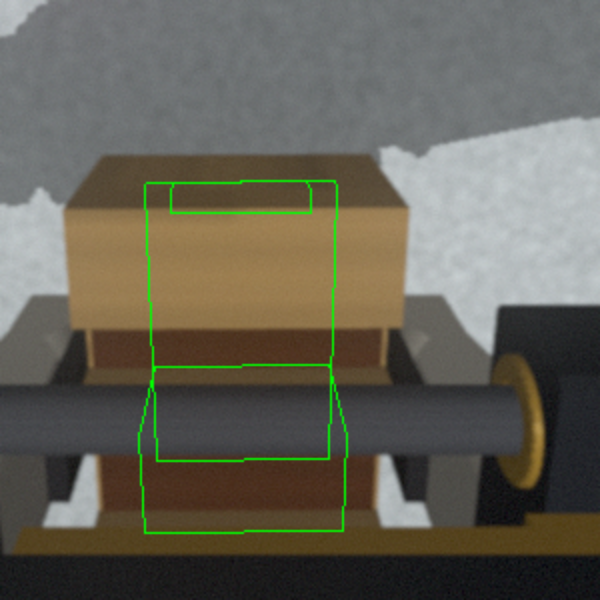

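```bash
python3 - <<'E'
from h import *
p=dict(origin=np.array([0.44291519,-0.20405445,0.38379364]),rotation=np.array([163.330962,-.0200668,79.1956264]),K=np.array([[383.1568,0,318.07244],[0,383.1568,251.66666],[0,0,1]]))
g=cv2.imread("pics/w1.png",0).astype(float)
c,s=np.cos(np.radians(-11.4)),np.sin(np.radians(-11.4))
def loc(uv,z):
    d=ray(p,uv,z)[:2]-[.5435,-.2187]; return (np.array([c*d[0]+s*d[1],-s*d[0]+c*d[1]])*1000).round(1)
for row,z in ((310,.062),(316,.062),(322,.062),(327,.062),(175,.008),(200,.008),(230,.008)):
    L=g[row-2:row+3].mean(0); d=np.abs(np.diff(L))
    sub=lambda a,b:(lambda w:(np.arange(a,b)*w).sum()/w.sum()+.5)(d[a:b]**2)
    l,r_=sub(268,284),sub(362,378); print(row,round(l,1),round(r_,1),loc((l,row),z),loc((r_,row),z))
for row in (285,295): print(row,g[row,268:300].astype(int),g[row,350:378].astype(int))
E
```

```text
310 273.3 369.6 [ 51.2 -45. ] [50.3 43.5]
316 276.5 368.1 [ 57.2 -42.1] [56.4 42.4]
322 277.7 366.6 [ 63.3 -41.1] [62.5 41.3]
327 274.7 367.4 [ 68.5 -44.1] [67.6 42.3]
175 276.1 369.3 [-65.9 -45.6] [-66.8  44.4]
200 276.3 368.0 [-41.6 -45.8] [-42.6  44.4]
230 276.8 367.3 [-11.3 -46. ] [-12.3  45.1]
285 [157 158 156 159 153 138 118 125 162 186 198 196 194 195 193 196 194 195
 176 139  90  68  81 104 124 135 132 133 133 135 138 132] [132 124 104  73  62  83 128 173 196 196 194 195 198 193 192 197 192 183
 169 161 158 159 158 160 162 163 161 162]
295 [158 158 156 154 153 149 130 122 154 182 193 195 192 193 191 193 192 190
 173 137  90  63  77 102 127 132 132 136 129 132 128 114] [132 114  91  67  70  97 151 191 195 200 196 195 196 196 197 195 190 175
 159 155 160 166 162 163 165 163 163 165]
```

```bash
python3 -m creep '[[50,0.27,-0.05,0,0.59,2.94,0.25],[50,0.27,-0.05,0,0.59,2.94,0.25],[50,0.27,-0.05,0,0.59,2.94,0],[50,0.27,-0.05,0,0.59,2.94,0],[50,0.27,-0.05,0,0.59,2.94,0],[50,0.27,-0.04,0,0.59,2.94,0],[50,0.27,-0.04,0,0.59,2.94,0],[50,0.26,-0.04,0,0.59,2.94,0]]'
python3 -m creep '[[50,0,0,-0.6,0,0,0],[50,0,0,-0.9,0,0,0],[50,0,0,-0.8,0,0,0],[50,0,0,-0.4,0,0,0],[50,0,0,0,0,0,0],[50,0,0,0,0,0,0]]'
python3 - <<'E'
from h import *
p=capture("scene"); cv2.imwrite("pics/s3.png",cv2.resize(p["frame"][180:320,160:330,::-1],None,fx=3.5,fy=3.5))
s=r.get_state(); t=s["tcp_pos"]; print(t,s["eef_rot"])
c,k=np.cos(np.radians(11.4)),np.sin(np.radians(11.4)); d=t[:2]-[.5435,-.2187]
print("holder xy",c*d[0]-k*d[1],k*d[0]+c*d[1])
M=R.from_euler('xyz',s["eef_rot"],degrees=True).as_matrix(); print(M.round(3))
E
```

```text
time_s: 14.67
tcp_pos: [0.511, -0.2093, 0.1961]
eef_rot: [-180.0, -24.1, 168.7]
contact_force: [0.2, 0.4, -2.1]
gripper_width: 0.0579
gripper_force: 50.0
time_s: 15.17
tcp_pos: [0.5105, -0.2099, 0.129]
eef_rot: [-179.9, -24.0, 168.7]
contact_force: [0.8, -0.3, -2.7]
gripper_width: 0.0579
gripper_force: 50.0
[ 0.51107808 -0.21018554  0.12975658] [-179.94202571  -23.93085223  168.67900688]
holder xy -0.0334652199780999 0.0019380448111938021
[[-0.896  0.196 -0.398]
 [ 0.179  0.981  0.079]
 [ 0.406 -0.001 -0.914]]
```

View pics/s3.png

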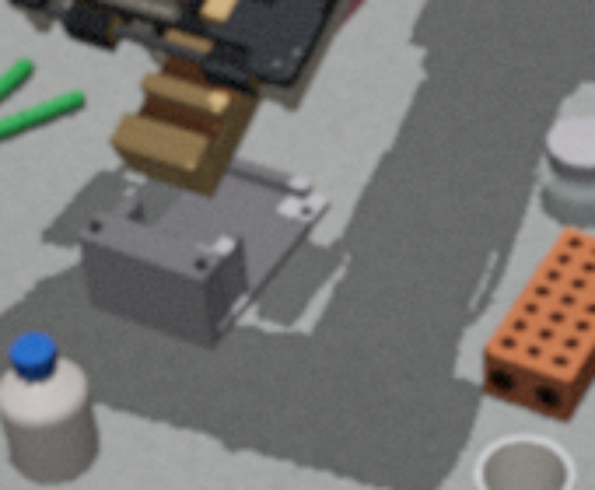

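```bash
python3 -m creep '[[50,-0.1,-0.08,-0.2,0,0,0],[50,0,0,-0.5,0,0,0],[50,0,0,-0.5,0,0,0],[50,0,0,-0.5,0,0,0],[50,0,0,-0.4,0,0,0],[50,0,0,-0.3,0,0,0],[50,0,0,0,0,0,0],[50,0,0,0,0,0,0]]'
python3 -m creep '[[50,0,0,-0.3,0,0,0],[50,0,0,-0.3,0,0,0],[50,0,0,-0.2,0,0,0],[50,0,0,-0.1,0,0,0],[50,0,0,0,0,0,0],[50,0,0,0,0,0,0]]'
```

```text
time_s: 15.88
tcp_pos: [0.5069, -0.2121, 0.0681]
eef_rot: [-180.0, -24.2, 168.6]
contact_force: [-3.3, 1.1, -2.3]
gripper_width: 0.0574
gripper_force: 50.0
time_s: 16.38
tcp_pos: [0.5049, -0.2119, 0.047]
eef_rot: [-180.0, -24.3, 168.6]
contact_force: [-11.3, 1.3, 2.4]
gripper_width: 0.0578
gripper_force: 50.0
```

```bash
python3 - <<'E'
from h import *
p=capture("scene"); v=p["frame"][:,:,::-1].copy(); v=cv2.resize(v[180:300,160:290],None,fx=4.5,fy=4.5,interpolation=cv2.INTER_CUBIC)
s=r.get_state(); t=s["tcp_pos"]; M=R.from_euler('xyz',s["eef_rot"],degrees=True).as_matrix(); print(s["contact_force"],s["moment"])
ex=-M[:,0]; ez=-M[:,2]; ey=np.cross(ez,ex)
for n,B in (("b",box((-40.4,79.6),(-29,29),(-3.5,36.5))),):
    W=t+B[:,:1]*ex+B[:,1:2]*ey+B[:,2:]*ez
    u=(proj(p,W)-[160,180])*4.5
    for i in range(8):
        for j in range(i):
            if bin(i^j).count("1")==1: cv2.line(v,tuple(u[i].astype(int)),tuple(u[j].astype(int)),(0,255,0),1)
for B in HOLD[2:]:
    W=world(B,(.5434,-.2193,-11.4)); u=(proj(p,W)-[160,180])*4.5
    for i in range(8):
        for j in range(i):
            if bin(i^j).count("1")==1: cv2.line(v,tuple(u[i].astype(int)),tuple(u[j].astype(int)),(255,0,255),1)
cv2.imwrite("pics/s4.png",v)
E
```

```text
[-10.24139888   2.41341578   1.3985379 ] [ 0.39849702  2.18304387 -0.0469136 ]
```

View pics/s4.png

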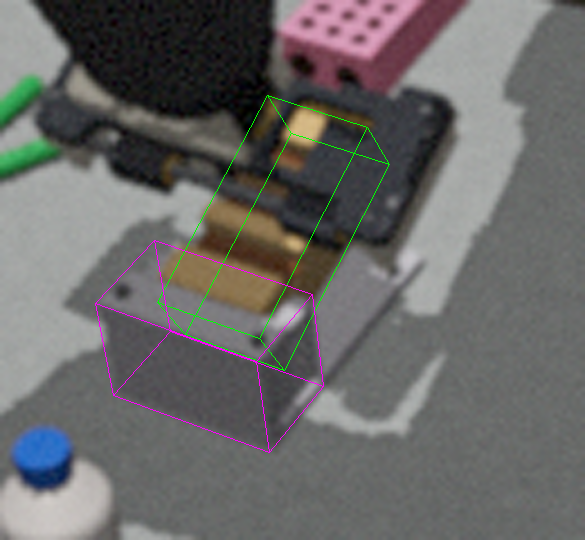

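```bash
python3 -m creep '[[50,-0.25,0.05,0,0,0,0],[50,-0.25,0.05,0,0,0,0],[50,0,0,0,0,0,0],[50,0,0,0,0,0,0]]'
python3 -m creep '[[50,0,0,-0.08,0,0,0],[50,0,0,0,0,0,0]]'
python3 -m creep '[[50,0,0,-0.08,0,0,0],[50,0,0,0,0,0,0]]'
```

```text
time_s: 16.77
tcp_pos: [0.4961, -0.2099, 0.0468]
eef_rot: [-180.0, -23.9, 168.7]
contact_force: [-0.5, -0.6, -2.3]
gripper_width: 0.0578
gripper_force: 50.0
time_s: 16.93
tcp_pos: [0.4959, -0.2098, 0.0441]
eef_rot: [-180.0, -24.0, 168.6]
contact_force: [0.0, 0.3, -2.3]
gripper_width: 0.0577
gripper_force: 50.0
time_s: 17.1
tcp_pos: [0.4955, -0.2098, 0.0419]
eef_rot: [-180.0, -24.0, 168.6]
contact_force: [0.4, 0.3, -2.2]
gripper_width: 0.0578
gripper_force: 50.0
```

```bash
python3 -m creep '[[50,0,0,-0.08,0,0,0],[50,0,0,0,0,0,0]]'
python3 -m creep '[[50,0,0,-0.08,0,0,0],[50,0,0,0,0,0,0]]'
python3 -m creep '[[50,0,0,-0.08,0,0,0],[50,0,0,0,0,0,0]]'
```

```text
time_s: 17.27
tcp_pos: [0.4954, -0.2098, 0.0398]
eef_rot: [-180.0, -24.0, 168.6]
contact_force: [0.2, 0.8, -2.1]
gripper_width: 0.0578
gripper_force: 50.0
time_s: 17.43
tcp_pos: [0.4953, -0.2097, 0.0379]
eef_rot: [-180.0, -24.0, 168.6]
contact_force: [0.9, -0.6, -1.5]
gripper_width: 0.0573
gripper_force: 50.0
time_s: 17.6
tcp_pos: [0.4953, -0.2098, 0.036]
eef_rot: [-180.0, -24.0, 168.6]
contact_force: [-0.6, -0.3, -2.0]
gripper_width: 0.0575
gripper_force: 50.0
```

```bash
python3 -m creep '[[50,0,0,-0.1,0,0,0],[50,0,0,0,0,0,0]]'
python3 -m creep '[[50,0,0,-0.1,0,0,0],[50,0,0,0,0,0,0]]'
python3 - <<'E'
from h import *
p=capture("scene"); v=p["frame"][:,:,::-1].copy(); v=cv2.resize(v[180:300,160:290],None,fx=4.5,fy=4.5,interpolation=cv2.INTER_CUBIC)
s=r.get_state(); t=s["tcp_pos"]; print(t,s["contact_force"]);M=R.from_euler('xyz',s["eef_rot"],degrees=True).as_matrix()
for da,col in ((0,(0,255,0)),(8,(255,255,0))):
    g=t-M[:,2]*.019; Q=R.from_rotvec(-np.radians(da)*M[:,1]).as_matrix()@M
    ex=-Q[:,0]; ez=-Q[:,2]; ey=np.cross(ez,ex)
    B=box((-40.4,79.6),(-29,29),(-22.5,17.5)); W=g+B[:,:1]*ex+B[:,1:2]*ey+B[:,2:]*ez
    print(da,(np.degrees(np.arcsin(-ex[2]))).round(1),"lowest",W[:,2].min().round(4))
    u=(proj(p,W)-[160,180])*4.5
    for i in range(8):
        for j in range(i):
            if bin(i^j).count("1")==1: cv2.line(v,tuple(u[i].astype(int)),tuple(u[j].astype(int)),col,1)
cv2.imwrite("pics/s5.png",v)
E
```

```text
time_s: 17.77
tcp_pos: [0.4953, -0.2097, 0.0334]
eef_rot: [-180.0, -24.0, 168.6]
contact_force: [-0.5, -0.1, -2.7]
gripper_width: 0.0578
gripper_force: 50.0
time_s: 17.93
tcp_pos: [0.4953, -0.2097, 0.0309]
eef_rot: [-180.0, -24.0, 168.6]
contact_force: [-0.5, -0.8, -3.2]
gripper_width: 0.0578
gripper_force: 50.0
[ 0.49531997 -0.20976469  0.03105802] [-0.17605746 -0.19649837 -2.13333807]
0 24.0 lowest -0.0045
8 16.0 lowest 0.0048
```

View pics/s5.png

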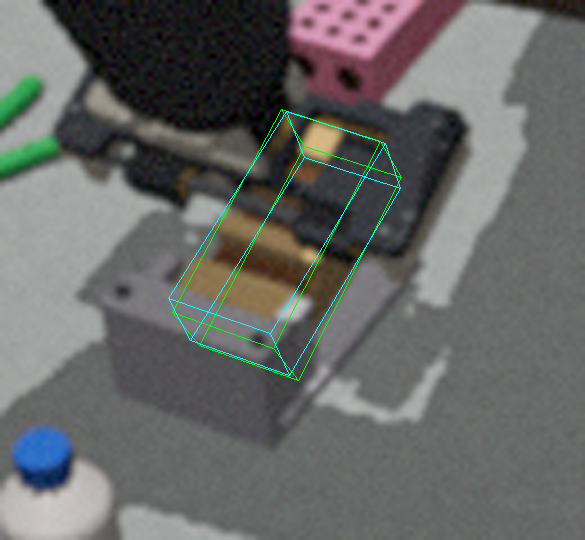

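```bash
python3 - <<'E'
from h import *
p=capture("wrist"); b=p["frame"]; a=cv2.imread("pics/w3raw.png")[:,:,::-1]
cv2.imwrite("pics/w4.png",b[:,:,::-1])
f=lambda im:cv2.GaussianBlur(im[:,300:340].astype(float).mean((1,2)),(1,5),0).ravel()
for n,im in (("a",a),("b",b)):
    L=f(im); d=np.diff(L); print(n,[(i,round(d[i],0)) for i in range(190,345) if abs(d[i])>5 and abs(d[i])==np.abs(d[i-2:i+3]).max()])
# predicted rows for block rotated about grasp by da, using wrist camera pose now
s=r.get_state(); t=s["tcp_pos"]; M=R.from_euler('xyz',s["eef_rot"],degrees=True).as_matrix(); g=t-M[:,2]*.019
for da in (0,4,8,12,16):
    Q=R.from_rotvec(-np.radians(da)*M[:,1]).as_matrix()@M; ex=-Q[:,0]; ez=-Q[:,2]
    pts=np.array([g+(x*ex+z*ez)/1000 for x,z in ((-40.4,-22.5),(-40.4,17.5),(-18.4,17.5),(-18.4,5.5))])
    print(da,proj(p,pts)[:,1].round(1))
E
```

```text
a [(226, np.float64(-13.0)), (253, np.float64(13.0)), (314, np.float64(-16.0)), (341, np.float64(-7.0))]
b [(229, np.float64(-23.0)), (234, np.float64(23.0)), (296, np.float64(-22.0)), (334, np.float64(11.0)), (341, np.float64(-13.0))]
0 [229.3 257.4 318.1 303.6]
4 [231.6 251.6 313.3 301.4]
8 [234.2 246.6 308.7 299.4]
12 [237.3 242.3 304.4 297.6]
16 [240.6 238.6 300.4 296.1]
```

```bash
python3 -m creep '[[50,0.14,-0.03,-0.03,0,0,0],[50,0.14,-0.03,0,0,0,0],[50,0.14,-0.03,0,0,0,0],[50,0,0,0,0,0,0]]'
python3 -m creep '[[50,0.14,-0.03,0,0,0,0],[50,0.14,-0.03,0,0,0,0],[50,0,0,0,0,0,0]]'
```

```text
time_s: 18.37
tcp_pos: [0.507, -0.2123, 0.0305]
eef_rot: [-180.0, -23.9, 168.6]
contact_force: [0.3, -0.2, -1.9]
gripper_width: 0.0578
gripper_force: 50.0
time_s: 18.62
tcp_pos: [0.5138, -0.2138, 0.0305]
eef_rot: [-180.0, -24.0, 168.6]
contact_force: [0.3, 0.6, -2.4]
gripper_width: 0.0577
gripper_force: 50.0
```

```bash
python3 -m creep '[[50,0.1,-0.02,-0.1,-0.4,-1.96,0],[50,0.1,-0.02,-0.11,-0.4,-1.96,0],[50,0.06,-0.012,-0.12,-0.4,-1.96,0],[50,0,0,0,0,0,0]]'
python3 -m creep '[[50,0.03,-0.006,-0.12,-0.4,-1.96,0],[50,0.03,-0.006,-0.12,-0.4,-1.96,0],[50,0,0,0,0,0,0]]'
```

```text
time_s: 18.95
tcp_pos: [0.5188, -0.2147, 0.0225]
eef_rot: [-180.0, -17.9, 168.6]
contact_force: [-0.9, 0.1, -2.5]
gripper_width: 0.0576
gripper_force: 50.0
time_s: 19.2
tcp_pos: [0.52, -0.2149, 0.0164]
eef_rot: [-179.9, -14.0, 168.6]
contact_force: [-0.1, 0.5, -2.6]
gripper_width: 0.0578
gripper_force: 50.0
```

```bash
python3 -m creep '[[50,0.02,-0.004,-0.12,-0.4,-1.96,0],[50,0,0,0,0,0,0]]'
python3 -m creep '[[50,0,0,-0.04,0,0,0],[50,0,0,0,0,0,0]]'
python3 -m creep '[[50,0.08,-0.016,0,0,0,0],[50,0,0,0,0,0,0]]'
```

```text
time_s: 19.37
tcp_pos: [0.5207, -0.2151, 0.0134]
eef_rot: [-179.9, -12.0, 168.6]
contact_force: [-2.2, 0.9, -2.0]
gripper_width: 0.0578
gripper_force: 50.0
time_s: 19.53
tcp_pos: [0.5213, -0.2154, 0.013]
eef_rot: [-179.9, -12.1, 168.7]
contact_force: [-3.6, 1.4, 5.0]
gripper_width: 0.0573
gripper_force: 50.0
time_s: 19.7
tcp_pos: [0.5239, -0.2159, 0.0129]
eef_rot: [-179.9, -12.0, 168.6]
contact_force: [-3.8, 0.3, 5.8]
gripper_width: 0.0577
gripper_force: 50.0
```

```bash
python3 -m creep '[[50,0.06,-0.012,0,0,0,0],[50,0,0,0,0,0,0]]'
python3 -m creep '[[50,0.06,-0.012,0,0,0,0],[50,0,0,0,0,0,0]]'
python3 - <<'E'
from h import *
p=capture("wrist"); b=p["frame"]
L=cv2.GaussianBlur(b[:,300:340].astype(float).mean((1,2)),(1,5),0).ravel(); d=np.diff(L); print([(i,round(d[i],0)) for i in range(150,345) if abs(d[i])>5 and abs(d[i])==np.abs(d[i-2:i+3]).max()])
s=r.get_state(); c,k=np.cos(np.radians(11.4)),np.sin(np.radians(11.4)); dd=s["tcp_pos"][:2]-[.5435,-.2187]; print(c*dd[0]-k*dd[1],k*dd[0]+c*dd[1])
# near top edge for flat block at z=.048 / near-rib edge
for row in (x for x in range(200,345,1) if x in [i for i in range(150,345) if abs(d[i])>5 and abs(d[i])==np.abs(d[i-2:i+3]).max()]):
    for z in (.048,):
        q=ray(p,(320,row+.5),z)[:2]-[.5435,-.2187]; print(row,z,(1000*(c*q[0]-k*q[1])).round(1))
E
```

```text
time_s: 19.87
tcp_pos: [0.5251, -0.2162, 0.0128]
eef_rot: [-179.9, -12.0, 168.6]
contact_force: [-3.8, 0.7, 6.9]
gripper_width: 0.0577
gripper_force: 50.0
time_s: 20.03
tcp_pos: [0.5253, -0.2162, 0.0127]
eef_rot: [-179.9, -12.2, 168.6]
contact_force: [-6.3, 1.9, 8.0]
gripper_width: 0.0574
gripper_force: 50.0
[(189, np.float64(14.0)), (211, np.float64(-10.0)), (214, np.float64(10.0)), (229, np.float64(-23.0)), (233, np.float64(26.0)), (294, np.float64(-23.0)), (333, np.float64(14.0)), (341, np.float64(-16.0))]
-0.018323732945941328 -0.0011604693916402922
211 0.048 -65.5
214 0.048 -64.4
229 0.048 -59.2
233 0.048 -57.8
294 0.048 -36.1
333 0.048 -21.9
341 0.048 -19.0
```

```bash
python3 -m creep '[[50,0.1,-0.02,0,0,0,0],[50,0,0,0,0,0,0]]'
python3 -m creep '[[50,0.1,-0.02,0,0,0,0],[50,0,0,0,0,0,0]]'
```

```text
time_s: 20.25
tcp_pos: [0.5255, -0.2161, 0.0121]
eef_rot: [-179.9, -12.4, 168.6]
contact_force: [-10.9, 5.1, 8.4]
gripper_width: 0.0576
gripper_force: 50.0
time_s: 20.42
tcp_pos: [0.5256, -0.2162, 0.012]
eef_rot: [-179.9, -12.7, 168.5]
contact_force: [-16.2, 5.5, 12.9]
gripper_width: 0.0576
gripper_force: 50.0
```

```bash
python3 -m creep '[[87,-0.15,0.03,0,0,0,0],[87,0,0,0,0,0,0],[87,0,0,0,0,0,0],[87,0,0,0.4,0,0,0],[87,0,0,0.8,0,0,0],[87,-0.2,0.04,1,-0.6,-2.94,0],[87,-0.8,0.16,0.8,-0.6,-2.94,0],[87,-0.8,0.16,0.2,-0.6,-2.94,0]]'
python3 -m creep '[[0,-0.8,0.16,0,-0.59,-2.94,0],[0,-0.3,0.06,0,0,0,0],[0,0,0,0,0,0,0],[0,0,0,0,0,0,0],[0,0,0,0,0,0,0],[0,0,0,0,0,0,0]]'
python3 - <<'E'
from h import *
p=capture("scene"); cv2.imwrite("pics/s6.png",cv2.resize(p["frame"][190:300,160:300,::-1],None,fx=5,fy=5,interpolation=2))
s=r.get_state(); c,k=np.cos(np.radians(11.4)),np.sin(np.radians(11.4)); dd=s["tcp_pos"][:2]-[.5435,-.2187]; print(c*dd[0]-k*dd[1],k*dd[0]+c*dd[1])
p=capture("wrist"); cv2.imwrite("pics/w6.png",p["frame"][:,:,::-1])
E
```

```text
time_s: 21.08
tcp_pos: [0.4857, -0.208, 0.0958]
eef_rot: [-179.9, -2.5, 168.7]
contact_force: [0.4, 0.9, 0.8]
gripper_width: 0.087
gripper_force: 0.0
time_s: 21.58
tcp_pos: [0.4566, -0.2022, 0.0923]
eef_rot: [-179.9, 0.0, 168.6]
contact_force: [-0.4, -0.3, -0.2]
gripper_width: 0.0528
gripper_force: 0.0
-0.08877500346031797 -0.0010191773576593705
```

View pics/s6.png

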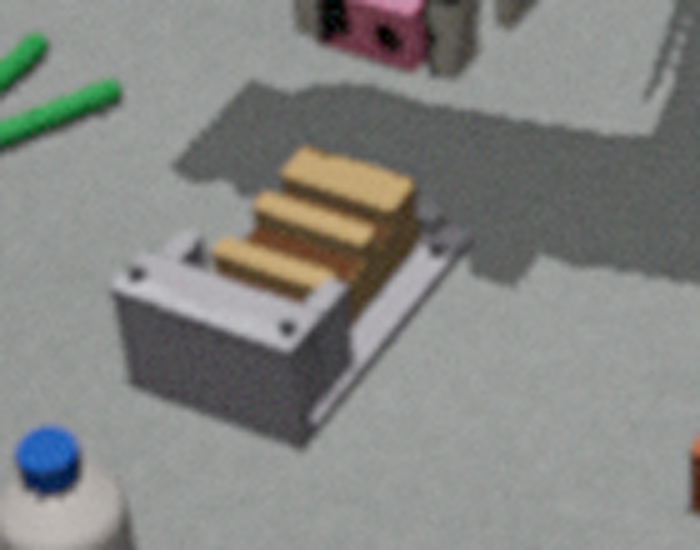

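```bash
python3 -m creep '[[0,0,0,-0.6,0,0,0],[0,0,0,-0.8,0,0,0],[0,0,0,-0.7,0,0,0],[0,0,0,-0.4,0,0,0],[0,0.1,-0.02,0,0,0,0],[0,0.2,-0.04,0,0,0,0],[0,0.2,-0.04,0,0,0,0],[0,0.1,-0.02,0,0,0,0]]'
python3 -m creep '[[0,0.1,-0.02,0,0,0,0],[0,0.1,-0.02,0,0,0,0],[0,0,0,0,0,0,0]]'
python3 -m creep '[[0,0.1,-0.02,0,0,0,0],[0,0.1,-0.02,0,0,0,0],[0,0,0,0,0,0,0]]'
```

```text
time_s: 22.35
tcp_pos: [0.4722, -0.2053, 0.0306]
eef_rot: [-179.9, 0.1, 168.6]
contact_force: [-0.2, -0.1, -0.5]
gripper_width: 0.0006
gripper_force: 0.0
time_s: 22.6
tcp_pos: [0.4761, -0.2061, 0.0302]
eef_rot: [-179.9, 0.1, 168.6]
contact_force: [0.7, 0.9, 0.5]
gripper_width: 0.0003
gripper_force: 0.0
time_s: 22.85
tcp_pos: [0.4767, -0.2066, 0.0292]
eef_rot: [-179.9, -0.4, 168.6]
contact_force: [-9.7, 3.7, 6.8]
gripper_width: 0.0
gripper_force: 4.3
```

```bash
python3 -m creep '[[0,0.12,-0.024,0,0,0,0],[0,0.12,-0.024,0,0,0,0],[0,0,0,0,0,0,0]]'
python3 - <<'E'
from h import *
p=capture("wrist"); cv2.imwrite("pics/w7.png",p["frame"][:,:,::-1])
p=capture("scene"); cv2.imwrite("pics/s7.png",p["frame"][:,:,::-1])
E
python3 -m creep '[[0,-0.5,0.1,0,0,0,0],[0,-0.7,0.14,0.5,0,0,0],[87,-0.2,0.04,1,0,0,0],[87,0,0,1,0,0,0],[87,0,0,1,0,0,0],[87,0,0,1,0,0,0],[87,0,0,1,0,0,0],[87,0,0,0,0,0,0]]'
```

```text
time_s: 23.1
tcp_pos: [0.4765, -0.2072, 0.0281]
eef_rot: [-179.9, -1.0, 168.5]
contact_force: [-22.9, 9.4, 16.5]
gripper_width: 0.0005
gripper_force: 11.7
time_s: 23.87
tcp_pos: [0.4539, -0.2018, 0.1726]
eef_rot: [-179.9, 0.5, 168.7]
contact_force: [0.6, -0.4, 0.0]
gripper_width: 0.0347
gripper_force: 0.0
```

```bash
python3 -m creep '[[87,0.5,-0.14,0.5,0,0,0],[87,0.7,-0.18,0.6,0,0,0],[87,0.7,-0.18,0.6,0,0,0],[87,0.7,-0.18,0.46,0,0,0],[87,0,0,0,0,0,0],[87,0,0,0,0,0,0]]'
python3 - <<'E'
from h import *
p=capture("wrist"); cv2.imwrite("pics/w8.png",p["frame"][:,:,::-1]); b=p["frame"]
c,k=np.cos(np.radians(11.4)),np.sin(np.radians(11.4))
def loc(uv,z):
    q=ray(p,uv,z)[:2]-[.5434,-.2193]; return (1000*np.array([c*q[0]-k*q[1],k*q[0]+c*q[1]])).round(1)
for c0 in (300,315,330):
    L=cv2.GaussianBlur(b[:,c0-4:c0+5].astype(float).mean((1,2)),(1,3),0).ravel(); d=np.diff(L)
    for i in range(150,345):
        if abs(d[i])>6 and abs(d[i])==np.abs(d[i-2:i+3]).max(): print(c0,i,round(d[i]),"z8/18/48/62:",[loc((c0,i+.5),z)[0] for z in(.008,.018,.048,.062)])
for t in("former","holder"):
    for dd in outline_of(p,t)[:2]: 
        print(t,dd["conf"],dd["bbox"])
        if t=="former" and dd["bbox"][1]>100:
            m=dd["region"]; 
            for row in (200,220,240,260,280):
                x=np.nonzero(m[row])[0]
                if len(x): print(row,loc((x.min(),row),.048),loc((x.max()+1,row),.048))
E
```

```text
time_s: 24.37
tcp_pos: [0.5168, -0.2182, 0.2212]
eef_rot: [-179.9, 0.0, 168.6]
contact_force: [0.0, -0.4, -1.2]
gripper_width: 0.0749
gripper_force: 0.0
300 169 15 z8/18/48/62: [np.float64(-75.3), np.float64(-76.1), np.float64(-78.5), np.float64(-79.6)]
300 187 -21 z8/18/48/62: [np.float64(-58.3), np.float64(-59.6), np.float64(-63.4), np.float64(-65.1)]
300 193 14 z8/18/48/62: [np.float64(-52.6), np.float64(-54.0), np.float64(-58.2), np.float64(-60.2)]
300 218 -15 z8/18/48/62: [np.float64(-28.0), np.float64(-30.1), np.float64(-36.3), np.float64(-39.3)]
300 233 13 z8/18/48/62: [np.float64(-12.8), np.float64(-15.3), np.float64(-22.8), np.float64(-26.3)]
300 246 -15 z8/18/48/62: [np.float64(0.6), np.float64(-2.2), np.float64(-10.8), np.float64(-14.8)]
300 268 33 z8/18/48/62: [np.float64(24.0), np.float64(20.6), np.float64(10.1), np.float64(5.2)]
300 280 -30 z8/18/48/62: [np.float64(37.2), np.float64(33.3), np.float64(21.8), np.float64(16.4)]
300 298 33 z8/18/48/62: [np.float64(57.3), np.float64(52.9), np.float64(39.8), np.float64(33.6)]
300 303 -20 z8/18/48/62: [np.float64(63.0), np.flo
[... 2465 characters left out ...]
float64(57.2), np.float64(52.8), np.float64(39.7), np.float64(33.5)]
330 303 -20 z8/18/48/62: [np.float64(62.9), np.float64(58.4), np.float64(44.8), np.float64(38.4)]
330 310 40 z8/18/48/62: [np.float64(71.0), np.float64(66.2), np.float64(52.0), np.float64(45.3)]
330 336 -18 z8/18/48/62: [np.float64(101.7), np.float64(96.2), np.float64(79.4), np.float64(71.6)]
330 342 -35 z8/18/48/62: [np.float64(109.0), np.float64(103.2), np.float64(85.9), np.float64(77.8)]
former 0.98 [287.9, 184.8, 357.6, 309.8]
200 [-52.6 -28.6] [-52.7  30.2]
220 [-35.  -27.2] [-35.1  29. ]
240 [-16.8 -28.4] [-16.9  29.6]
260 [  2.  -26.9] [ 1.8 28.3]
280 [ 21.3 -28.2] [21.2 28.9]
holder 0.72 [276.5, 169.6, 372.7, 336.0]
```

```bash
python3 -m creep '[[87,0.1,0.6,0,0,0,0],[87,0.1,1,0,0,0,0],[87,0.1,1,0,0,0,0],[87,0.1,1,0,0,0,0],[87,0.1,1,0,0,0,0],[87,0.1,1,0,0,0,0],[87,0.1,1,0,0,0,0],[87,0.1,1,0,0,0,0]]'
python3 -m creep '[[87,0.1,1,0,0,0,0],[87,0.1,0.7,0.2,0,0,-0.5],[87,0.1,0.4,0,0,0,0],[87,0.1,0,0,0,0,0],[87,0,0,0,0,0,0]]'
python3 - <<'E'
from h import *
p=capture("wrist")
hsv=cv2.cvtColor(p["frame"],cv2.COLOR_RGB2HSV); c=proj(p,[[.57,.02,.03]])[0]; yy,xx=np.mgrid[:480,:640]
m=(hsv[...,1]>100)&((hsv[...,0]<18)|(hsv[...,0]>172))&(abs(xx-c[0])<90)&(yy<335)&(yy>120)
m=cv2.morphologyEx(m.astype(np.uint8),cv2.MORPH_CLOSE,np.ones((9,9)))
print(m.sum(),fit([(p,m.astype(float))],BLOCK(0),(.57,.02,-12)))
for d in outline_of(p,"brick"): print(d["conf"],d["bbox"],fit([(p,d["region"].astype(float))],BLOCK(0),(.57,.02,-12)))
E
```

```text
time_s: 25.18
tcp_pos: [0.5353, -0.0271, 0.221]
eef_rot: [-179.9, -0.0, 168.6]
contact_force: [1.2, 0.3, -0.3]
gripper_width: 0.0871
gripper_force: 0.0
time_s: 25.6
tcp_pos: [0.5461, 0.0243, 0.2259]
eef_rot: [-179.9, -0.0, 168.2]
contact_force: [-0.4, -0.9, 0.5]
gripper_width: 0.0871
gripper_force: 0.0
7671 (array([  0.5648,   0.0218, -11.2815]), np.float64(0.052))
0.9 [0.0, 32.0, 14.7, 83.6] (array([  0.9989,  -0.2022, -51.3333]), np.float64(1.0))
0.71 [290.5, 175.3, 352.3, 305.5] (array([  0.5646,   0.0221, -11.9007]), np.float64(0.022))
```

```bash
python3 -m creep '[[87,0.25,-0.03,-0.7,0,0,0],[87,0.25,-0.03,-1,0,0,0],[87,0.25,-0.03,-1,0,0,0],[87,0,0,-1,0,0,0],[87,0,0,-1,0,0,0],[87,0,0,-1,0,0,0],[87,0,0,-1,0,0,0],[87,0,0,-0.9,0,0,0]]'
python3 -m creep '[[87,0,0,-0.7,0,0,0],[87,0,0,-0.4,0,0,0],[87,0,0,0,0,0,0],[50,0,0,0,0,0,0],[50,0,0,0,0,0,0],[50,0,0,0,0,0,0],[50,0,0,0,0,0,0],[50,0,0,0,0,0,0]]' 50
python3 -m creep '[[50,0,0,0,0,0,0],[50,0,0,0,0,0,0]]'
```

```text
time_s: 26.37
tcp_pos: [0.5643, 0.0207, 0.0348]
eef_rot: [-179.9, -0.0, 168.0]
contact_force: [0.4, -0.1, -0.1]
gripper_width: 0.0869
gripper_force: 0.0
time_s: 27.03
tcp_pos: [0.5654, 0.0222, 0.0097]
eef_rot: [-180.0, 0.1, 168.1]
contact_force: [0.4, -2.7, 1.4]
gripper_width: 0.059
gripper_force: 1.7
time_s: 27.2
tcp_pos: [0.5654, 0.0222, 0.0097]
eef_rot: [-179.9, 0.1, 168.1]
contact_force: [-1.0, -0.1, 6.5]
gripper_width: 0.0574
gripper_force: 50.0
```

```bash
python3 -m creep '[[50,0,0,0.4,0,0,0],[50,0,0,0.8,0,0,0],[50,0,0.3,1,0,0,0],[50,-0.07,0.8,0.6,0,0,0.9],[50,-0.07,1,0,0,0,0.9],[50,-0.07,1,0,0,0,0.9],[50,-0.07,1,0,0,0,0.9],[50,-0.07,1,0,0,0,0.9]]'
python3 -m creep '[[50,-0.07,1,0,0,0,0.9],[50,-0.07,0.8,0,0,0,0],[50,-0.07,0.5,0,0,0,0],[50,0,0.26,0,0,0,0],[50,0,0,0,0,0,0],[50,0,0,0,0,0,0]]'
```

```text
time_s: 27.87
tcp_pos: [0.5555, 0.1505, 0.0792]
eef_rot: [-179.9, -0.0, 172.6]
contact_force: [0.8, -1.0, -3.3]
gripper_width: 0.0574
gripper_force: 50.0
time_s: 28.37
tcp_pos: [0.5507, 0.213, 0.0787]
eef_rot: [-179.9, -0.0, 173.5]
contact_force: [-0.3, -0.7, -3.5]
gripper_width: 0.0578
gripper_force: 50.0
```

Now lower: from 0.0787 to about 0.018.

```bash
python3 -m creep '[[50,0.02,0.03,-0.6,0,0,0],[50,0,0,-0.7,0,0,0],[50,0,0,-0.5,0,0,0],[50,0,0,-0.35,0,0,0],[50,0,0,-0.15,0,0,0],[50,0,0,0,0,0,0]]'
python3 -m creep '[[50,0,0,-0.06,0,0,0],[50,0,0,-0.05,0,0,0],[50,0,0,0,0,0,0]]'
```

```text
time_s: 28.87
tcp_pos: [0.5512, 0.2132, 0.0206]
eef_rot: [-179.8, -0.1, 173.5]
contact_force: [0.6, 0.0, -2.9]
gripper_width: 0.0577
gripper_force: 50.0
time_s: 29.12
tcp_pos: [0.5518, 0.2144, 0.0191]
eef_rot: [-179.9, 0.1, 173.5]
contact_force: [0.1, 0.4, -3.0]
gripper_width: 0.0579
gripper_force: 50.0
```

```bash
python3 -m creep '[[50,0,0,-0.05,0,0,0],[50,0,0,0,0,0,0]]'
python3 -m creep '[[50,0,0,-0.04,0,0,0],[50,0,0,0,0,0,0]]'
```

```text
time_s: 29.28
tcp_pos: [0.5518, 0.2146, 0.0177]
eef_rot: [-179.9, 0.1, 173.5]
contact_force: [0.8, -0.5, -2.1]
gripper_width: 0.0576
gripper_force: 50.0
time_s: 29.45
tcp_pos: [0.5518, 0.2146, 0.0177]
eef_rot: [-179.9, 0.1, 173.6]
contact_force: [-3.0, -1.3, 7.3]
gripper_width: 0.058
gripper_force: 50.0
```

Seated; release, rise and check.

```bash
python3 -m creep '[[87,0,0,0,0,0,0],[87,0,0,0,0,0,0],[87,0,0,0,0,0,0],[87,0,0,0.4,0,0,0],[87,0,0,0.8,0,0,0],[87,0,0,1,0,0,0],[87,-0.2,0,1,0,0,0],[87,-0.3,0,1,0,0,0]]'
python3 -m creep '[[87,-0.3,0,1,0,0,0],[87,0,0,1,0,0,0],[87,0,0,1,0,0,0],[87,0,0,0.7,0,0,0],[87,0,0,0,0,0,0]]'
python3 - <<'E'
from h import *
p=capture("wrist"); c=proj(p,[[.551,.214,.03]])[0]; yy,xx=np.mgrid[:480,:640]
hsv=cv2.cvtColor(p["frame"],cv2.COLOR_RGB2HSV); m=(hsv[...,1]>75)&((hsv[...,0]<30)|(hsv[...,0]>172))&(np.hypot(xx-c[0],yy-c[1])<120)&(yy<345)
print("rest",fit([(p,m.astype(float))],REST+BLOCK(8),(.5505,.2137,-6.5)))
for d in outline_of(p,"brick"): print("brick",d["conf"],d["bbox"],fit([(p,d["region"].astype(float))],BLOCK(8),(.551,.214,-6.5)))
t=capture("top")
for n in("brick","former","wax_jar","bur_pot","flux_bottle","stone","pliers","hammer"): print(n,[(np.round(d["bbox"]),round(d["conf"],2)) for d in search_frame(t,n)])
E
```

```text
time_s: 30.12
tcp_pos: [0.5393, 0.2142, 0.123]
eef_rot: [-179.9, 0.0, 173.5]
contact_force: [0.1, 0.2, 0.4]
gripper_width: 0.0869
gripper_force: 0.0
time_s: 30.53
tcp_pos: [0.5333, 0.2153, 0.2193]
eef_rot: [179.8, 0.4, 173.6]
contact_force: [0.6, 0.9, 1.1]
gripper_width: 0.0872
gripper_force: 0.0
rest (array([ 0.5503,  0.214 , -6.7811]), np.float64(0.023))
brick 0.83 [283.8, 172.9, 354.1, 308.2] (array([ 0.5511,  0.2153, -6.3132]), np.float64(0.03))
brick [(array([201., 234., 234., 254.]), 0.97), (array([396., 305., 437., 364.]), 0.87)]
former [(array([386., 206., 422., 257.]), 0.73), (array([206., 294., 262., 330.]), 0.73), (array([136., 317., 191., 351.]), 0.62)]
wax_jar [(array([299., 267., 323., 288.]), 0.61), (array([202., 233., 233., 254.]), 0.21)]
bur_pot [(array([286., 146., 308., 175.]), 0.68)]
flux_bottle [(array([403., 140., 427., 166.]), 0.78)]
stone [(array([197., 129., 220., 172.]), 0.81)]
pliers [(array([465., 233., 504., 294.]), 0.77)]
hammer [(array([124., 211., 158., 279.]), 0.86), (array([466., 233., 507., 295.]), 0.34), (array([196., 233., 238., 260.]), 0.33)]
```

```bash
python3 -c "
from plant import *
print(close_job())"
```

```text
the job is handed in; nothing more can be done
None
```

The swap is done and handed in at about 31 s: the former is flat in the holder, under the lip and against the stop to within about 0.3 mm by camera, and the brick is flat on the rest, about 1 mm off centre between the kerbs. The former turned about 12 degrees in the gripper when it caught on the lip (about 11 N), but I corrected for that and it seated properly.

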